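Swing the wax pan's handle in, load and cover it

TASK

Get the wax pan ready on the workshop's double hotplate. First swing the deep pan's long handle inward, the pan staying on its burner, until no part of it hangs over the hotplate's edge and, seen from above, it clears the skillet by a finger's breadth, and let go of it; then lift the stub of wax out of the tall tin and set it down inside the deep pan. Last, lower the lid onto that pan so that it seats level; do not drop the wax or the lid, and do not push the skillet or the tin about or tip them.

Things in the scene. Friction and masses are not known exactly. Their poses are not given: they have to be found in the camera images.
- hob: White double hotplate, fixed, 300 mm deep (its x) by 440 wide (its y). Origin: centre of its footprint at bench height; -x edge is the front, whose two control knobs (unused) stick out 20 mm, 21 to 55 mm above the bench. Case top 68 mm above the bench; two round burner discs, 156 mm across, tops at 76 mm.
- burner_left (a point): Centre of the top of the burner disc on the hob's +y side: hob frame (20, 110, 76) mm.
- burner_right (a point): Centre of the top of the burner disc on the hob's -y side: hob frame (20, -110, 76) mm.
- pan: Deep bare-aluminium saucepan, loose, 0.7 kg, on either burner, its one long handle jutting over the hob's front edge. Origin: centre of underside. 140 mm across, 85 tall; inside 132 across at the mouth, floor 5 mm above origin. Handle runs level along pan -x: black grip 90 to 205 mm from the centre, 20 wide, 16 thick, mid-height 64 above the underside. Turns and slides on the burner by friction.
- pan_tip (a point): Free end of the deep pan's handle: pan frame (-205, 0, 64) mm.
- skillet: Small shallow dark-steel skillet on the other burner, loose, 0.8 kg. Origin: centre of its underside. 130 mm across the rim, 38 mm tall; its stub handle points along its +x, ends 123 mm from the centre and tops out 35 mm above the underside. Leave it alone.
- tin: Open, plain steel tin standing loose on the bench beside the hotplate (left or right), 0.45 kg. Origin: centre of its underside. 98 mm outside, 92 mm inside, 84 mm tall, floor 4 mm thick. The stub of wax stands inside. Too narrow for wide-open fingers: go in with them nearly closed and open them just above the wax.
- wax: Round stub of solid wax, dull yellow-brown, 24 mm in diameter, 62 mm tall, 40 g, standing upright in the tin, its top 18 mm below the rim, up to 5 mm off the tin's centre; grip it by its top 20 mm. Origin: centre of its underside, z along its length.
- wax_mid (a point): Middle of the wax stub, 31 mm above its underside.
- lid: Aluminium lid of the deep pan, flat on the bench, knob up, on the hob's other side from the tin, 0.18 kg. Origin: centre of underside, z up. Lip 124 mm across, 8 deep, goes into the pan's mouth; the 146 mm disc above it (8 to 12 mm over the origin) rests on the rim: seated, its origin is 77 mm above the pan's. Black knob in the middle, 24 mm in diameter, 12 to 48 mm above the origin.

How it is judged:
By the outcome, as a careful person would: the job done as asked, in the order asked, and still so for the second after the job is handed in, with the robot touching nothing.
It also fails if it takes over 64 s, if anything falls off the work surface, if the arm or the gripper's body presses on something with over 40 N, if the wrist force passes 120 N, or if a joint passes its speed limit or range.

ROBOT

A 6-joint arm with a two-finger parallel gripper is mounted at the origin on the work surface. World frame = base frame: x ahead of the robot, y to its left, z up, the work surface at z = 0. Lengths are in mm, angles in degrees, forces in N, time in s.
With the tool pointing down it reaches from about 350 to 850 mm from the base axis. Payload 8.1 kg.
Tool frame: the origin (TCP) lies on the centre line of the jaws, within the pads' length; the fingertips stand 19 mm ahead of it and the grasp point (between the pads) is the TCP; z points along the fingers, y is the direction in which the jaws open and shut (so a half turn about z gives the same grasp; the last joint's range is limited). The gripper opens to 85 mm and grips with 20 to 120 N. Pads are 22 mm wide; open, the fingers measure 114 mm over their backs; the gripper's body (76 mm by 85 mm) begins 54 mm behind the grasp point. The pads swing forward as they close: fully open they stand 13 mm farther back than shut.
Start: joints at [59.336, 7.471, 85.268, -0, 87.261, -4.893], TCP at [260.851, 540.335, 250.292] pointing down, gripper open.
Joint ranges: [-169.43, 169.43], [-51.17, 129.36], [1.28, 143.12], [-76.62, 256.62], [0, 156.53], [-152.29, 152.29]. Speed limits (degrees/s): [136.94, 136.94, 159.86, 180, 180, 180].

INTERFACE

Orientations are given as [roll, pitch, yaw] about the fixed x, y, z axes, in that order (R = Rz(yaw) Ry(pitch) Rx(roll)).
In Python, from bench import r, viewer gives the robot as it stands.
- The arm moves only by the tool carry_out, never from a script. Its argument "commands" is a list that holds one entry, the list of rows, each a list of 7 numbers: the finger opening in mm, from 0 to 85.4, then the shift along the tool's x, y, z in mm, then the turn, a rotation vector about the tool's x, y, z in degrees. A call has 1 to 5 rows; each row is the pose to reach, as a shift and turn from the pose commanded when the call began, along the tool's axes at that moment; what a row does not reach only later rows make up. A row lasts 1/8 s, in which the tool goes at most 62.5 mm and 10.7 degrees, less where a joint would pass 70% of its speed; a pose out of reach is approached as far as the arm can. A call with a gripper value outside its range is refused whole. The fingers move at their own pace and stop on an object; "grip_force" is the grip in N (left out, the last holds). Time passes only in rows, so rows that repeat a pose let the fingers close. It gives the time, the measured TCP pose, the force and the opening at its end, in the units of the state.
- r.sense(): the state, without advancing time (a new reading comes with each control period).
- viewer.snapshot(name): name is "side" or "top" or "wrist"; returns the picture (400x640x3 uint8, red, green, blue); there is no depth.
- viewer.calibration(name): a dict with "camera_matrix" (3x3 intrinsics, pixels), "rvec" (rotation vector, rad) and "tvec" (3), from world to camera coordinates, as OpenCV has them. Camera axes: x right, y down, z forward; pixel columns grow to the right and rows downward; lengths in mm; the calibration is good to about 2 mm. A picture is of the moment at which its call begins: read the wrist's pose just before it. calibration takes no time and is no camera call; for the wrist camera it gives the pose at the moment of the call.
- r.hand_in(): hands the job in, once; it reports no verdict.
The state is a dict: "time": time; "joint_pos": joint angles; "qd": joint speeds; "joint_efforts": joint torques, N m; "tool_pos": TCP position; "tcp_rot": TCP orientation; "ft_force": force on the tool from outside, world axes, zero at the start; "wrist_torque": the same for the moment, N m; "finger_gap": finger opening in mm.
Only numpy, scipy, OpenCV 4.12 (cv2) and the standard library are available. Lean on these libraries where they do the work, as an engineer would, in place of code of your own. Each camera call takes 0.05 s, during which the arm holds its last target. There are 200 camera calls.

## Working session

There is one attempt and no reset: what is moved stays moved. The work goes in short steps, Python scripts to look and compute and a tool call to move; the robot and the scene stay as the last step left them, time stands still between calls to the robot, and variables do not carry over. Pictures are saved under pics/ and viewed, about 8 in all and at most 12, crops included, and the job is handed in when it is done.

Besides the shell and the picture viewer there is one more tool, called after "Request:" as a command line: name --argument value ..., lists and objects as JSON in quotes. carry_out: Moves the arm, as the interface text tells. Its arguments: {"type":"object","properties":{"commands":{"type":"array","items":{"type":"array","items":{"type":"array","items":{"type":"number"}}}},"grip_force":{"type":"number"}},"required":["commands"]}

```bash
mkdir -p pics; ls; python3 - <<'E'
from bench import r, viewer
import cv2,numpy as np
print(r.sense())
for n in ("top","side"):
    c=viewer.calibration(n); print(n,c)
    im=viewer.snapshot(n); cv2.imwrite(f"pics/{n}0.png",im[...,::-1])
E
```

```text
pics
{'time': 0.0, 'joint_pos': array([ 5.93354240e+01,  7.51529711e+00,  8.53275416e+01,  6.76739596e-04,
        8.72610939e+01, -4.89469266e+00]), 'qd': array([-0.0977257 , -0.02800603,  0.06858431,  0.03115198,  0.01240494,
       -0.10603506]), 'joint_efforts': array([ 1.11331745e-03, -5.69424355e+01, -5.00540400e+01,  1.75738428e-04,
        1.53817510e-02, -2.34858597e-06]), 'tool_pos': array([260.59143357, 539.90270547, 249.25907547]), 'tcp_rot': array([-1.79896504e+02, -9.54144928e-03,  1.54230075e+02]), 'ft_force': array([ 1.34518165, -0.85070975,  0.30721028]), 'wrist_torque': array([0.01729273, 0.02192504, 0.02295959]), 'finger_gap': 85.60950691231037}
top {'camera_matrix': array([[470.89971165,   0.        , 313.70919531],
       [  0.        , 470.89971165, 197.15813115],
       [  0.        ,   0.        ,   1.        ]]), 'rvec': array([ 2.21132941, -2.1541886 ,  0.06302272]), 'tvec': array([   6.90156293,  531.05985157, 1374.44819054])}
side {'camera_matrix': array([[402.00915489,   0.        , 316.46486391],
       [  0.        , 402.00915489, 196.67801375],
       [  0.        ,   0.        ,   1.        ]]), 'rvec': array([ 2.35645325, -0.17530359,  0.04698884]), 'tvec': array([-485.45140318,  158.35514001, 1021.83130185])}
```

View pics/top0.png

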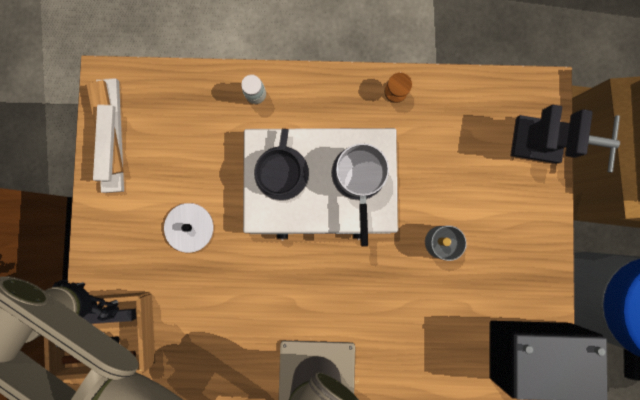

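View pics/side0.png

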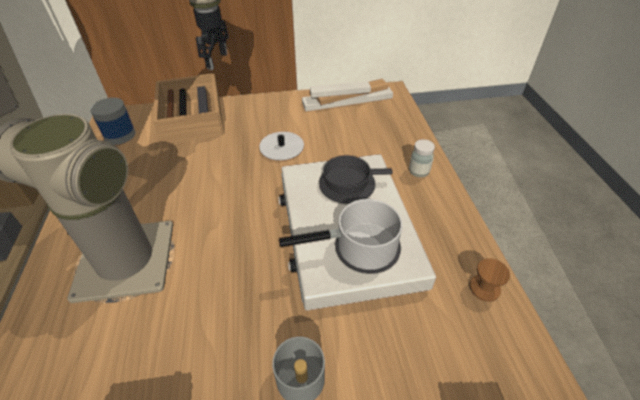

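Top view: the pan is at (360,171) on the right burner, with its handle tip at (364,245). The skillet is at (281,173), the tin at (446,243) with the wax at (446,242), and the lid at (188,228) with its knob at (186,227). The side view agrees. Next I'll turn these into positions.

```bash
cat > h.py <<'E'
import cv2,numpy as np
from scipy.spatial.transform import Rotation as R
from bench import r, viewer
def pt(c,uv,z):
    K,rv,t=c["camera_matrix"],c["rvec"],np.array(c["tvec"]).ravel()
    M=cv2.Rodrigues(np.array(rv,float))[0]
    d=M.T@np.linalg.inv(K)@np.array([uv[0],uv[1],1.]); o=-M.T@t
    return (o+d*(z-o[2])/d[2])
def proj(c,P):
    return cv2.projectPoints(np.array(P,float).reshape(-1,3),np.array(c["rvec"]),np.array(c["tvec"]),c["camera_matrix"],None)[0].reshape(-1,2)
def grab(n):
    c=viewer.calibration(n); return c,viewer.snapshot(n)
def tool(P,yaw=None):
    "shift in tool axes from the present pose to world point P"
    s=r.sense(); Q=R.from_euler('xyz',s["tcp_rot"],degrees=True)
    return Q.inv().apply(np.array(P)-s["tool_pos"]).round(1), s["tool_pos"].round(1), s["tcp_rot"].round(2)
E
python3 - <<'E'
from h import *
c,im=grab("top"); g=im.max(2).astype(int); hsv=cv2.cvtColor(im,cv2.COLOR_RGB2HSV)
def blobs(m,name,zs,amin=15):
    n,l,s,ce=cv2.connectedComponentsWithStats(m.astype(np.uint8))
    for i in range(1,n):
        if s[i,4]>=amin: print(name,s[i].tolist(),ce[i].round(1),[pt(c,ce[i],z).round(1)[:2].tolist() for z in zs])
def win(m,x0,y0,x1,y1):
    w=np.zeros_like(m); w[y0:y1,x0:x1]=m[y0:y1,x0:x1]; return w
print("hob corners",[pt(c,p,68).round(0)[:2].tolist() for p in [(244,129),(397,129),(397,233),(244,233)]])
h=win(g<55,350,195,380,260); blobs(h,"handle",[148])
ys,xs=np.where(h); 
rc=cv2.minAreaRect(np.c_[xs,ys].astype(np.float32)); print("rect pts",[pt(c,p,148).round(0)[:2].tolist() for p in cv2.boxPoints(rc)])
blobs(win(g<60,175,215,200,240),"knob",[48])
blobs(win((hsv[...,1]<60)&(g>90),155,195,222,262),"lid",[12],200)
blobs(win((hsv[...,1]>130)&(g>90),436,232,456,254),"wax",[66],5)
k=win((hsv[...,1]<90),420,220,470,266); blobs(k,"tin",[84],200)
blobs(win(g<70,245,125,310,205),"skillet",[114],200)
big=cv2.resize(im[100:280,150:480],None,fx=2.4,fy=2.4,interpolation=cv2.INTER_CUBIC); cv2.imwrite("pics/top1.png",big[...,::-1])
cw=viewer.calibration("wrist"); M=cv2.Rodrigues(np.array(cw["rvec"]))[0]; s=r.sense()
Q=R.from_euler('xyz',s["tcp_rot"],degrees=True).as_matrix()
print("wrist cam in tool",Q.T@(-M.T@np.array(cw["tvec"]).ravel()-s["tool_pos"]),"axes\n",(Q.T@M.T).round(3),cw["camera_matrix"][0])
E
```

```text
hob corners [[719.0, 226.0], [730.0, -214.0], [432.0, -218.0], [420.0, 215.0]]
handle [350, 195, 9, 4, 22] [353.6 196.6] [[526.2, -87.4]]
handle [353, 204, 15, 42, 296] [362.7 226.3] [[447.6, -113.2]]
rect pts [[398.0, -75.0], [531.0, -78.0], [530.0, -128.0], [398.0, -125.0]]
knob [182, 224, 10, 7, 56] [186.2 227.2] [[432.1, 386.1]]
lid [164, 203, 49, 50, 1847] [188.2 227.4] [[431.6, 390.3]]
wax [443, 238, 7, 8, 51] [446.  241.4] [[411.7, -357.3]]
tin [425, 226, 42, 35, 1064] [445.6 242.5] [[409.0, -351.4]]
skillet [255, 129, 54, 71, 2303] [281.2 171.3] [[593.4, 111.6]]
wrist cam in tool [  70.78487642    0.42989133 -123.62043516] axes
 [[-0.    -0.959 -0.282]
 [ 1.     0.    -0.001]
 [ 0.001 -0.282  0.959]] [328.63870083   0.         312.0951647 ]
```

View pics/top1.png

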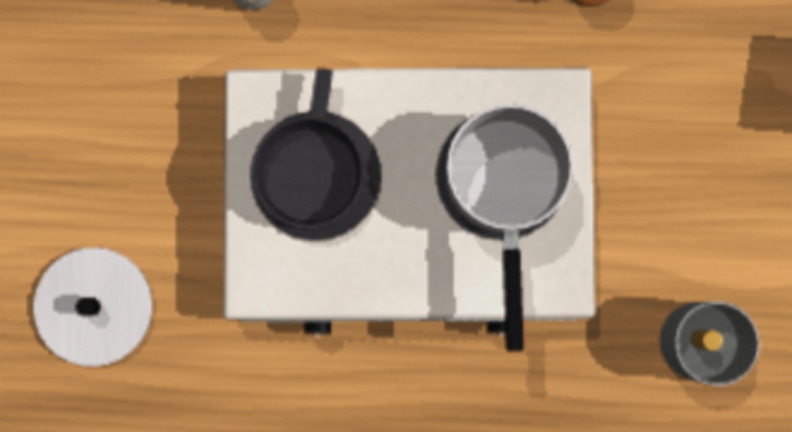

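The pan rim is at (362.1,170.4) and its handle tip at (364.2,245.6), both in full-image pixels. First move is to hover over the handle.

Request:
carry_out --commands '[[[60, -445, -509, -40, 0, 0, -26], [60, -445, -509, -40, 0, 0, -26], [60, -445, -509, -40, 0, 0, -26], [60, -445, -509, -40, 0, 0, -26], [60, -445, -509, -40, 0, 0, -26]]]'

```text
time: 0.78
tool_pos: [343.3, 239.2, 268.6]
tcp_rot: [-180.0, 0.0, -179.7]
ft_force: [0.5, -0.1, 0.8]
finger_gap: 60.0
```

```bash
python3 - <<'E'
from h import *
c=viewer.calibration("top")
C=pt(c,(362.1,170.4),161);T=pt(c,(364.2,245.6),148);G=pt(c,(511/2.4+150,249/2.4+100),148);print(C,T,G,np.hypot(*(T-C)[:2]))
print(tool((440,-112,290)))
E
```

```text
[ 595.76116519 -107.42645497  161.        ] [ 396.42406034 -118.13387065  148.        ] [ 507.73505423 -112.55724155  148.        ] 199.62447275031278
(array([ -95.1, -351.6,  -21.3]), array([343.3, 239.2, 268.6]), array([-1.8000e+02,  2.0000e-02, -1.7974e+02]))
```

Request:
carry_out --commands '[[[60, -15, -60, -5, 0, 0, 0], [60, -30, -119, -10, 0, 0, 0], [60, -45, -178, -15, 0, 0, 0], [60, -60, -237, -21, 0, 0, 0], [60, -75, -296, -21, 0, 0, 0]]]'

```text
time: 1.4
tool_pos: [419.8, -56.8, 290.3]
tcp_rot: [-180.0, 0.1, -179.8]
ft_force: [1.2, 0.9, -0.0]
finger_gap: 60.1
```

Request:
carry_out --commands '[[[60, -12, -58, 0, 0, 0, 0], [60, -12, -58, 0, 0, 0, 0], [60, -12, -58, 0, 0, 0, 0]]]'

```text
time: 1.78
tool_pos: [431.4, -112.6, 289.3]
tcp_rot: [180.0, -0.0, -179.8]
ft_force: [0.4, 0.5, 0.7]
finger_gap: 60.3
```

```bash
python3 - <<'E'
from h import *
print(r.sense()["tool_pos"],r.sense()["tcp_rot"])
c,im=grab("wrist"); cv2.imwrite("pics/w1.png",im[...,::-1])
print(proj(c,[[596,-107,161],[396,-118,148],[508,-112,148],[430,-115,140]]))
E
```

```text
[ 431.44902055 -112.58136366  289.32886124] [ 1.79955360e+02 -4.61074367e-02 -1.79837781e+02]
[[317.75154389 357.02270559]
 [305.70328823 141.06349634]
 [312.70374364 265.93293033]
 [309.48726862 179.64892307]]
```

View pics/w1.png

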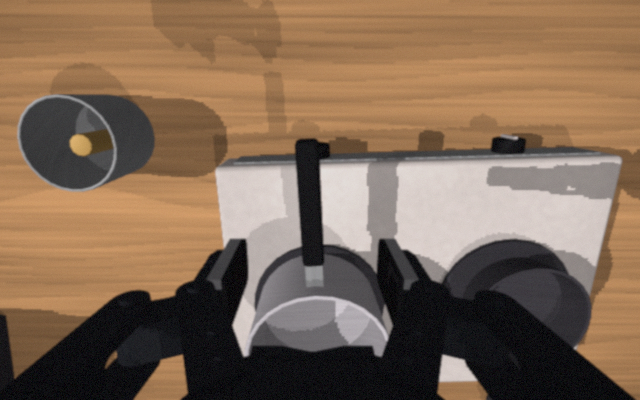

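Handle tip is seen at (307,141) and its root at (314,265), about 1 px from the predictions. The pan centre is therefore about (596,-107.5), with the handle at 182.7°. I'll descend, then grip 160 mm out from the centre.

Request:
carry_out --commands '[[[60, -5, -2, 0, 0, 0, -2.5], [60, -5, -2, 50, 0, 0, -2.5], [60, -5, -2, 100, 0, 0, -2.5], [60, -5, -2, 148, 0, 0, -2.5], [60, -5, -2, 148, 0, 0, -2.5]]]'

```text
time: 2.45
tool_pos: [433.8, -112.0, 138.0]
tcp_rot: [179.8, -0.4, -177.1]
ft_force: [-0.3, 0.6, 0.1]
finger_gap: 59.9
```

Request:
carry_out --commands '[[[15, 0, 0, 0, 0, 0, 0], [15, 0, 0, 0, 0, 0, 0], [15, 0, 0, 0, 0, 0, 0], [15, 0, 0, 0, 0, 0, 0], [15, 0, 0, 0, 0, 0, 0]]]' --grip_force 30

```text
time: 3.08
tool_pos: [438.2, -115.0, 144.1]
tcp_rot: [-179.9, 0.2, -177.3]
ft_force: [-1.6, 1.5, 6.9]
finger_gap: 19.4
```

Request:
carry_out --commands '[[[15, -0.7, 14.5, 0, 0, 0, 5.2], [15, -2.6, 28.9, 0, 0, 0, 10.4], [15, -5.9, 43, 0, 0, 0, 15.6], [15, -10.4, 56.8, 0, 0, 0, 20.8], [15, -16.2, 70.1, 0, 0, 0, 26]]]'

```text
time: 3.7
tool_pos: [450.4, -45.1, 143.8]
tcp_rot: [-179.9, 0.2, 156.5]
ft_force: [-4.6, -6.4, 6.4]
finger_gap: 19.4
```

Request:
carry_out --commands '[[[15, -0.7, 14.5, 0, 0, 0, 5.2], [15, -2.6, 28.9, 0, 0, 0, 10.4], [15, -5.9, 43, 0, 0, 0, 15.6], [15, -10.4, 56.8, 0, 0, 0, 20.8], [15, -16.2, 70.1, 0, 0, 0, 26]]]'

```text
time: 4.32
tool_pos: [492.4, 13.4, 143.3]
tcp_rot: [-179.9, 0.1, 130.5]
ft_force: [-7.4, -4.6, 7.8]
finger_gap: 19.1
```

Request:
carry_out --commands '[[[15, 0, 0, 0, 0, 0, 0], [15, 0, 0, 0, 0, 0, 0], [60, 0, 0, 0, 0, 0, 0], [60, 0, 0, 0, 0, 0, 0], [60, 0, 0, 0, 0, 0, 0]]]'

```text
time: 4.95
tool_pos: [492.2, 14.2, 141.8]
tcp_rot: [180.0, 0.0, 130.7]
ft_force: [0.4, 0.8, -0.0]
finger_gap: 59.8
```

Request:
carry_out --commands '[[[60, 0, 0, -30, 0, 0, 0], [60, 0, 0, -80, 0, 0, 0], [60, 0, 0, -140, 0, 0, 0], [40, 0, 0, -150, 0, 0, 0], [40, 0, 0, -150, 0, 0, 0]]]'

```text
time: 5.58
tool_pos: [492.6, 14.2, 292.4]
tcp_rot: [179.9, 0.1, 130.7]
ft_force: [-0.1, -0.4, 0.0]
finger_gap: 39.9
```

```bash
python3 - <<'E'
from h import *
s=r.sense();print(s["time"],s["tool_pos"],s["tcp_rot"])
c,im=grab("wrist"); c2,im2=grab("top")
a=np.vstack([cv2.resize(im,(480,300)),cv2.resize(im2[110:260,150:480],(660,300),interpolation=cv2.INTER_CUBIC)[:,:480]*0]) if 0 else np.hstack([cv2.resize(im[:, :],(400,250)),cv2.resize(im2[115:265,240:480],(400,250),interpolation=cv2.INTER_CUBIC)])
cv2.imwrite("pics/w2.png",a[...,::-1])
E
```

```text
5.575 [492.60304849  14.19710491 292.36217741] [1.79925835e+02 7.19695613e-02 1.30730197e+02]
```

View pics/w2.png

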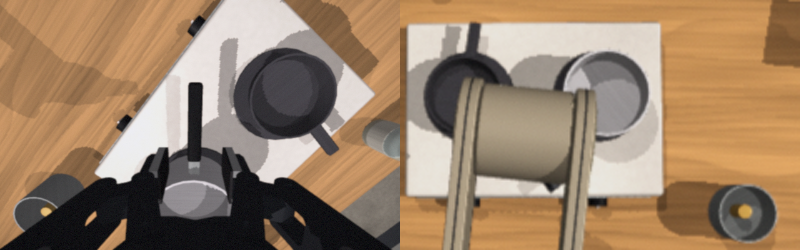

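The handle now lies inside the hob's front edge with a wide gap to the skillet. Next I'll hover over the tin.

Request:
carry_out --commands '[[[20, -36, -48, 10, 0, 0, 0], [20, -72, -96, 20, 0, 0, 0], [20, -108, -144, 30, 0, 0, 0], [20, -144, -192, 45, 0, 0, 0], [20, -180, -240, 60, 0, 0, 0]]]'

```text
time: 6.3
tool_pos: [426.1, -279.9, 229.0]
tcp_rot: [-180.0, -0.2, 130.7]
ft_force: [1.5, 0.8, 0.5]
finger_gap: 20.0
```

Request:
carry_out --commands '[[[20, -23, -32, 0, 0, 0, 0], [20, -46, -64, 0, 0, 0, 0], [20, -46, -64, 0, 0, 0, 0], [20, -46, -64, 0, 0, 0, 0]]]'

```text
time: 6.8
tool_pos: [408.7, -354.5, 229.9]
tcp_rot: [180.0, -0.2, 130.7]
ft_force: [-0.1, 0.3, -0.1]
finger_gap: 20.2
```

```bash
python3 - <<'E'
from h import *
s=r.sense();print(s["time"],s["tool_pos"],s["tcp_rot"])
c,im=grab("wrist"); c2,im2=grab("top")
hsv=cv2.cvtColor(im,cv2.COLOR_RGB2HSV)
tc=viewer.calibration("top")
print("pred wax/tin",proj(c,[pt(tc,(446.4,241.6),66),pt(tc,(447.9,242.9),84)]),pt(tc,(446.4,241.6),66),pt(tc,(447.9,242.9),84))
a=np.hstack([cv2.resize(im,(480,300)),cv2.resize(im2[115:265,230:390],(320,300),interpolation=cv2.INTER_CUBIC)])
cv2.imwrite("pics/w3.png",a[...,::-1]); cv2.imwrite("pics/w3full.png",im[...,::-1]); cv2.imwrite("pics/t3full.png",im2[...,::-1])
E
```

```text
6.8 [ 408.66225127 -354.47176756  229.89091741] [179.987578    -0.18418303 130.70110661]
pred wax/tin [[310.83088232 182.70927278]
 [308.46142446 185.13097427]] [ 411.20911115 -358.36264683   66.        ] [ 408.06332073 -357.66380799   84.        ]
```

View pics/w3.png

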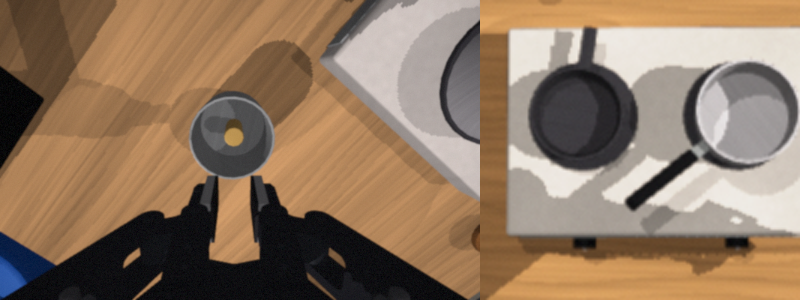

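The wax shows at (312,183) full-frame, within about 1 px of the prediction. The top inset shows the handle wholly inside the hob and far from the skillet. Now I'll go down for the wax.

Request:
carry_out --commands '[[[40, -4.5, 0, 0, 0, 0, 0], [40, -4.5, 0, 50, 0, 0, 0], [40, -4.5, 0, 95, 0, 0, 0], [40, -4.5, 0, 115, 0, 0, 0], [40, -4.5, 0, 120, 0, 0, 0]]]'

```text
time: 7.52
tool_pos: [411.7, -357.6, 110.0]
tcp_rot: [-180.0, -0.2, 130.8]
ft_force: [0.1, 0.9, 0.1]
finger_gap: 39.7
```

Request:
carry_out --commands '[[[40, 0, 0, 15, 0, 0, 0], [40, 0, 0, 30, 0, 0, 0], [40, 0, 0, 43, 0, 0, 0], [40, 0, 0, 53, 0, 0, 0], [40, 0, 0, 53, 0, 0, 0]]]'

```text
time: 8.15
tool_pos: [412.5, -359.1, 59.0]
tcp_rot: [180.0, 0.0, 130.7]
ft_force: [-0.6, 1.2, 3.3]
finger_gap: 40.0
```

Request:
carry_out --commands '[[[18, 0, 0, 0, 0, 0, 0], [18, 0, 0, 0, 0, 0, 0], [18, 0, 0, 0, 0, 0, 0], [18, 0, 0, 0, 0, 0, 0]]]' --grip_force 25

```text
time: 8.65
tool_pos: [412.3, -359.0, 58.8]
tcp_rot: [180.0, 0.0, 130.7]
ft_force: [0.5, -0.5, 2.5]
finger_gap: 23.5
```

Request:
carry_out --commands '[[[18, 0, 0, -15, 0, 0, 0], [18, 0, 0, -50, 0, 0, 0], [18, 0, 0, -95, 0, 0, 0], [18, 0, 0, -140, 0, 0, 0], [18, 0, 0, -170, 0, 0, 0]]]'

```text
time: 9.28
tool_pos: [412.5, -359.3, 232.4]
tcp_rot: [180.0, 0.2, 130.7]
ft_force: [0.4, -0.4, -0.0]
finger_gap: 23.1
```

Request:
carry_out --commands '[[[18, 7, 30, -10, 0, 0, 0], [18, 17, 75, -15, 0, 0, 0], [18, 28, 120, -15, 0, 0, 0], [18, 39, 165, -15, 0, 0, 0], [18, 48, 205, -15, 0, 0, 0]]]'

```text
time: 9.9
tool_pos: [536.8, -187.2, 244.7]
tcp_rot: [180.0, 0.0, 130.7]
ft_force: [-0.1, -0.6, -0.3]
finger_gap: 23.0
```

Request:
carry_out --commands '[[[18, 9, 40, 0, 0, 0, 0], [18, 17, 70, 0, 0, 0, 0], [18, 23, 97, 0, 0, 0, 0], [18, 23, 97, 0, 0, 0, 0], [18, 23, 97, 0, 0, 0, 0]]]'

```text
time: 10.52
tool_pos: [594.3, -108.3, 244.1]
tcp_rot: [-180.0, 0.0, 130.7]
ft_force: [-0.3, -0.3, 0.3]
finger_gap: 23.3
```

```bash
python3 - <<'E'
from h import *
s=r.sense();print(s["time"],s["tool_pos"],s["tcp_rot"],s["finger_gap"])
c,im=grab("wrist"); c2,im2=grab("side")
a=np.hstack([cv2.resize(im,(480,300)),cv2.resize(im2[100:280,240:432],(320,300),interpolation=cv2.INTER_CUBIC)])
cv2.imwrite("pics/w4.png",a[...,::-1]); print(proj(c,[[595,-108,161]]))
im=cv2.imread("pics/t3full.png")
E
```

```text
10.525 [ 594.34444012 -108.33401241  244.09600976] [-1.79974477e+02  8.25521393e-03  1.30740203e+02] 23.329972415856375
[[312.35564189 206.5814859 ]]
```

View pics/w4.png

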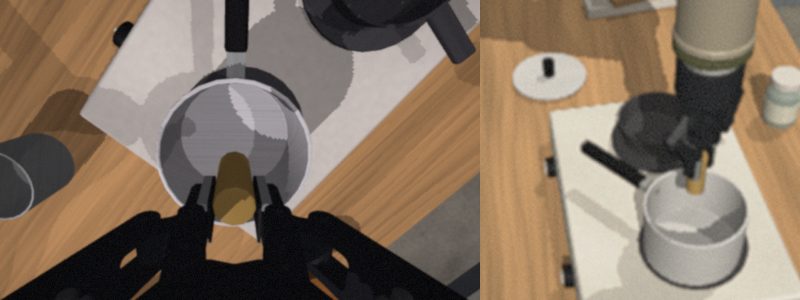

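The wax is held upright over the pan, whose rim spans columns 159–311 in the inset. I'll lower it and release.

Request:
carry_out --commands '[[[18, 2, 0, 30, 0, 0, 0], [18, 2, 0, 65, 0, 0, 0], [18, 2, 0, 88, 0, 0, 0], [18, 2, 0, 98, 0, 0, 0], [18, 2, 0, 103, 0, 0, 0]]]'

```text
time: 11.25
tool_pos: [593.3, -107.0, 140.8]
tcp_rot: [-180.0, 0.0, 130.7]
ft_force: [0.8, 0.2, -0.1]
finger_gap: 23.1
```

Request:
carry_out --commands '[[[18, 0, 0, 2, 0, 0, 0], [18, 0, 0, 3, 0, 0, 0], [18, 0, 0, 4, 0, 0, 0], [18, 0, 0, 4, 0, 0, 0], [18, 0, 0, 4, 0, 0, 0]]]'

```text
time: 11.88
tool_pos: [593.5, -106.5, 136.9]
tcp_rot: [180.0, 0.0, 130.7]
ft_force: [-0.5, -0.3, -0.8]
finger_gap: 23.3
```

Request:
carry_out --commands '[[[18, 0, 0, 0.5, 0, 0, 0], [18, 0, 0, 1, 0, 0, 0], [18, 0, 0, 1.3, 0, 0, 0], [18, 0, 0, 1.3, 0, 0, 0]]]'

```text
time: 12.38
tool_pos: [593.5, -106.6, 135.8]
tcp_rot: [180.0, 0.0, 130.7]
ft_force: [-1.1, -0.0, 4.0]
finger_gap: 23.2
```

Request:
carry_out --commands '[[[26, 0, 0, 0, 0, 0, 0], [32, 0, 0, 0, 0, 0, 0], [42, 0, 0, 0, 0, 0, 0], [42, 0, 0, 0, 0, 0, 0], [42, 0, 0, 0, 0, 0, 0]]]'

```text
time: 13.0
tool_pos: [593.4, -106.5, 135.4]
tcp_rot: [180.0, 0.0, 130.7]
ft_force: [-0.1, 0.3, -0.7]
finger_gap: 41.8
```

Request:
carry_out --commands '[[[42, 0, 0, -15, 0, 0, 0], [42, 0, 0, -45, 0, 0, 0], [42, 0, 0, -90, 0, 0, 0], [42, 0, 0, -140, 0, 0, 0], [42, 0, 0, -170, 0, 0, 0]]]'

```text
time: 13.62
tool_pos: [594.2, -106.7, 310.4]
tcp_rot: [179.8, 0.2, 130.7]
ft_force: [0.4, -1.0, 0.9]
finger_gap: 42.3
```

Request:
carry_out --commands '[[[42, 60, 0, 0, 0, 0, 0], [42, 110, 0, 0, 0, 0, 0], [42, 110, 0, 0, 0, 0, 0], [42, 110, 0, 0, 0, 0, 0]]]'

```text
time: 14.12
tool_pos: [522.0, -23.2, 306.7]
tcp_rot: [179.9, 0.1, 130.8]
ft_force: [0.5, 0.1, -0.7]
finger_gap: 41.9
```

```bash
python3 - <<'E'
from h import *
s=r.sense();print(s["time"],s["tool_pos"],s["tcp_rot"],s["finger_gap"])
c,im=grab("wrist"); cv2.imwrite("pics/w5.png",im[...,::-1])
print(proj(c,[[593,-107,161],[593,-107,81],[593,-107,143]]))
E
```

```text
14.125 [521.98492487 -23.20685949 306.69380587] [1.79935799e+02 1.02682004e-01 1.30760494e+02] 41.85348073160851
[[310.40987192 294.74292471]
 [310.73973094 254.93306677]
 [310.49758759 284.15674007]]
```

View pics/w5.png

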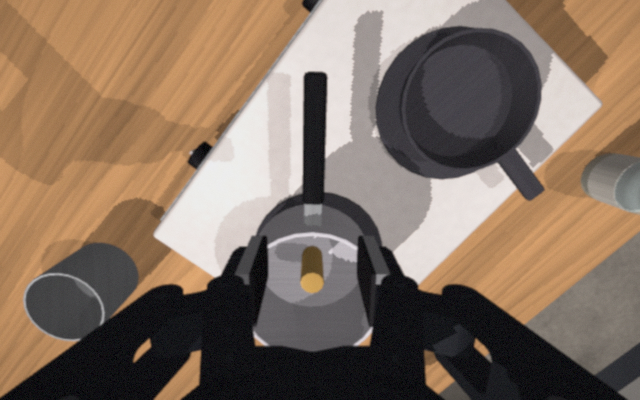

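The wax stands upright in the pan at (312,283), as predicted, and the handle runs from (316,73) to (313,203). I need an unobstructed look at the rim to get the pan centre.

Request:
carry_out --commands '[[[42, -60, 0, 0, 0, 0, 0], [42, -120, 0, 0, 0, 0, 0], [42, -180, 0, 0, 0, 0, 0], [42, -180, 0, 0, 0, 0, 0], [42, -180, 0, 0, 0, 0, 0]]]'

```text
time: 14.8
tool_pos: [639.1, -160.5, 304.5]
tcp_rot: [-180.0, -0.1, 130.6]
ft_force: [-0.7, -0.7, 0.8]
finger_gap: 42.4
```

```bash
python3 - <<'E'
from h import *
s=r.sense();print(s["time"],s["tool_pos"],s["tcp_rot"],s["finger_gap"])
c,im=grab("wrist"); cv2.imwrite("pics/w6.png",im[...,::-1])
C0=np.array([593,-107,161.]); print(proj(c,[C0]))
# rim: along each bearing the brightest pixel near r=66..70 of guess, then circle fit in the plane z=161
from scipy.optimize import least_squares
g=cv2.GaussianBlur(im.max(2),(3,3),0).astype(float)
for it in range(4):
    P=[]
    for a in np.radians(np.arange(0,360,4)):
        rr=np.arange(60,77,.5); Q=C0+np.c_[rr*np.cos(a),rr*np.sin(a),0*rr]; uv=proj(c,Q)
        if (uv<2).any() or (uv[:,0]>637).any() or (uv[:,1]>395).any(): continue
        v=cv2.remap(g.astype(np.float32),uv[:,0].astype(np.float32)[None],uv[:,1].astype(np.float32)[None],1)[0]
        i=v.argmax(); 
        if v[i]>170: P.append(Q[i])
    P=np.array(P)
    f=least_squares(lambda p:np.hypot(P[:,0]-p[0],P[:,1]-p[1])-p[2],[*C0[:2],68],loss="soft_l1"); C0=np.array([f.x[0],f.x[1],161.])
    print(len(P),f.x.round(2),np.median(abs(f.fun)).round(2))
E
```

```text
14.8 [ 639.13381672 -160.4587118   304.52367986] [-1.79964904e+02 -8.10052188e-02  1.30642396e+02] 42.35658190954948
[[311.2961035   95.73250316]]
74 [ 598.61 -112.04   69.19] 1.13
81 [ 599.42 -112.35   69.56] 1.38
82 [ 599.74 -112.61   69.71] 1.42
82 [ 600.2  -112.67   70.  ] 1.51
```

View pics/w6.png

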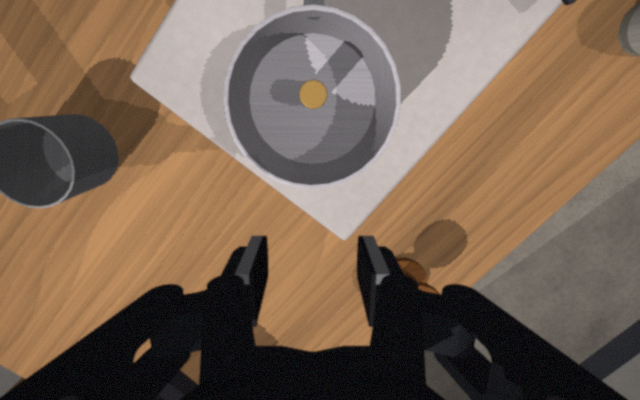

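The whole rim is visible: columns 226–400, rows 6–186. The white hob spoiled the brightness fit, so I'll use the rim extents directly and a low-brightness-inside mask as a check.

```bash
python3 - <<'E'
from h import *
c=viewer.calibration("wrist")
q=[pt(c,p,161) for p in [(227,97),(399.5,97),(313,6.5),(313,185)]]
print(np.round(q,1).tolist(), (q[0]+q[1])/2,(q[2]+q[3])/2,np.linalg.norm(q[0]-q[1]),np.linalg.norm(q[2]-q[3]))
im=cv2.imread("pics/w6.png"); g=im.max(2).astype(np.uint8)
for thr in (150,165,180):
    m=(g<thr).astype(np.uint8); m[:, :215]=0; m[:,412:]=0; m[200:]=0
    # interior = pixels of dim metal inside rim; keep grey only
    hsv=cv2.cvtColor(im,cv2.COLOR_BGR2HSV); m&=(hsv[...,1]<70).astype(np.uint8)
    w=m.copy()*0; cv2.circle(w,(313,97),84,1,-1); m&=w
    ct=max(cv2.findContours(m,0,1)[0],key=cv2.contourArea); h=cv2.convexHull(ct)[:,0]
    P=np.array([pt(c,p,161)[:2] for p in h]); print(thr,cv2.minEnclosingCircle(P.astype(np.float32)))
for n in ("t3full",): print("top pan",pt(viewer.calibration("top"),(363.5,171.5),161))
print(pt(c,(312.5,94.5),143))
# go-to lid
print(tool((432,389,200)))
E
```

```text
[[543.5, -150.2, 161.0], [646.1, -62.0, 161.0], [553.3, -58.1, 161.0], [641.4, -160.4, 161.0]] [ 594.81728005 -106.10101157  161.        ] [ 597.30948166 -109.27014683  161.        ] 135.27310149983433 134.96134966939934
150 ((597.6260986328125, -110.43090057373047), 65.57345581054688)
165 ((597.6441040039062, -110.26326751708984), 65.68716430664062)
180 ((597.6576538085938, -109.9889144897461), 65.86096954345703)
top pan [ 592.91321131 -111.20281914  161.        ]
[ 593.14585191 -105.02933125  143.        ]
(array([551. , 200.8, 105.6]), array([ 639. , -159.7,  305.5]), array([ 1.7999e+02, -1.0000e-02,  1.3070e+02]))
```

Pan centre is about (597,-110), with a fitted inner radius of 65.7 mm against 66 nominal. Now over to the lid at the same yaw.

Request:
carry_out --commands '[[[42, 50, 20, 0, 0, 0, 0], [42, 104, 40, 0, 0, 0, 0], [42, 158, 60, 0, 0, 0, 0], [42, 212, 80, 0, 0, 0, 0], [42, 266, 100, 0, 0, 0, 0]]]'

```text
time: 15.48
tool_pos: [539.8, 109.7, 307.1]
tcp_rot: [179.8, 0.1, 130.8]
ft_force: [0.0, 0.6, -0.4]
finger_gap: 42.0
```

Request:
carry_out --commands '[[[42, 54, 20, 10, 0, 0, 0], [42, 108, 40, 30, 0, 0, 0], [42, 162, 60, 50, 0, 0, 0], [42, 216, 85, 70, 0, 0, 0], [42, 226, 101, 90, 0, 0, 0]]]'

```text
time: 16.1
tool_pos: [467.8, 348.4, 216.7]
tcp_rot: [179.8, -0.0, 131.0]
ft_force: [-0.2, -1.5, 0.6]
finger_gap: 42.0
```

Request:
carry_out --commands '[[[42, 0, 0, 0, 0, 0, 0], [42, 0, 0, 0, 0, 0, 0]]]'

```text
time: 16.35
tool_pos: [470.4, 344.2, 217.0]
tcp_rot: [179.9, 0.0, 130.7]
ft_force: [0.1, -0.2, -0.1]
finger_gap: 41.9
```

```bash
python3 - <<'E'
from h import *
s=r.sense();print(s["time"],s["tool_pos"],s["tcp_rot"])
c,im=grab("wrist"); cv2.imwrite("pics/w7.png",im[...,::-1])
c2,im2=grab("top"); cv2.imwrite("pics/t7.png",im2[...,::-1])
print(proj(c,[[432,386,48],[432,389,12]]))
hsv=cv2.cvtColor(im,cv2.COLOR_RGB2HSV); g=im.max(2)
m=((hsv[...,1]<45)&(g>120)).astype(np.uint8); m[230:]=0
ct=max(cv2.findContours(m,0,1)[0],key=cv2.contourArea); h=cv2.convexHull(ct)[:,0]
P=np.array([pt(c,p,12)[:2] for p in h]).astype(np.float32); print("lid",cv2.minEnclosingCircle(P),h.min(0),h.max(0))
E
```

```text
16.35 [470.38679236 344.16999108 216.99606251] [1.79903621e+02 3.44028113e-02 1.30744328e+02]
[[309.16377862 112.01485798]
 [311.4735947  107.72673092]]
lid ((431.1372375488281, 391.4427795410156), 72.95761108398438) [238  23] [387 177]
```

View pics/w7.png

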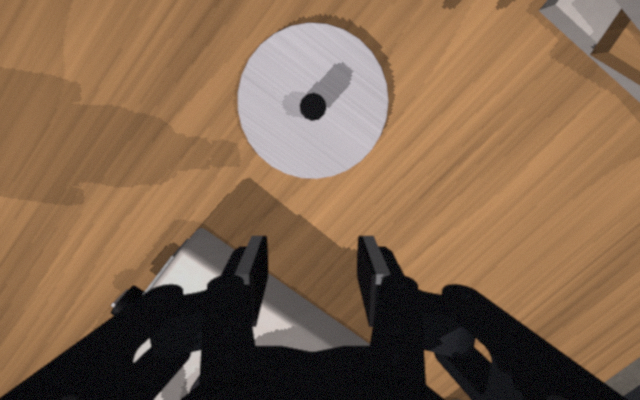

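The lid fit gives (431.1,391.4) with radius 73.0 mm, matching nominal, and the knob is at (313,107). I'll descend onto the knob.

Request:
carry_out --commands '[[[42, 55, 1, 0, 0, 0, 0], [42, 61, 1, 40, 0, 0, 0], [42, 61, 1, 85, 0, 0, 0], [42, 61, 1, 115, 0, 0, 0], [42, 61, 1, 130, 0, 0, 0]]]'

```text
time: 17.08
tool_pos: [431.2, 390.2, 84.4]
tcp_rot: [-179.9, -0.0, 130.7]
ft_force: [-1.1, -0.2, -0.2]
finger_gap: 42.1
```

Request:
carry_out --commands '[[[42, 0, 0, 15, 0, 0, 0], [42, 0, 0, 30, 0, 0, 0], [42, 0, 0, 40, 0, 0, 0], [42, 0, 0, 48, 0, 0, 0], [42, 0, 0, 48, 0, 0, 0]]]'

```text
time: 17.7
tool_pos: [431.0, 391.1, 36.8]
tcp_rot: [-179.9, -0.0, 130.7]
ft_force: [-0.9, -0.3, -0.1]
finger_gap: 42.0
```

Request:
carry_out --commands '[[[18, 0, 0, 0, 0, 0, 0], [18, 0, 0, 0, 0, 0, 0], [18, 0, 0, 0, 0, 0, 0], [18, 0, 0, 0, 0, 0, 0]]]' --grip_force 40

```text
time: 18.2
tool_pos: [431.7, 391.7, 38.0]
tcp_rot: [179.9, 0.0, 130.7]
ft_force: [-0.5, 1.1, 3.8]
finger_gap: 23.1
```

Request:
carry_out --commands '[[[18, 0, 0, -10, 0, 0, 0], [18, 0, 0, -40, 0, 0, 0], [18, 0, 0, -90, 0, 0, 0], [18, 0, 0, -145, 0, 0, 0], [18, 0, 0, -190, 0, 0, 0]]]'

```text
time: 18.82
tool_pos: [431.3, 391.3, 230.1]
tcp_rot: [179.9, 0.0, 130.7]
ft_force: [-0.3, -0.1, -2.1]
finger_gap: 23.1
```

Request:
carry_out --commands '[[[18, -20, -8, -20, 0, 0, 0], [18, -55, -23, -35, 0, 0, 0], [18, -98, -40, -35, 0, 0, 0], [18, -141, -58, -35, 0, 0, 0], [18, -184, -76, -35, 0, 0, 0]]]'

```text
time: 19.45
tool_pos: [493.4, 199.6, 261.1]
tcp_rot: [-179.9, -0.0, 130.7]
ft_force: [0.2, 0.0, -1.5]
finger_gap: 22.7
```

Request:
carry_out --commands '[[[18, -43, -18, 0, 0, 0, 0], [18, -86, -35, 0, 0, 0, 0], [18, -129, -53, 0, 0, 0, 0], [18, -172, -71, 0, 0, 0, 0], [18, -215, -88, 0, 0, 0, 0]]]'

```text
time: 20.08
tool_pos: [566.5, -20.5, 261.0]
tcp_rot: [-179.9, -0.1, 130.7]
ft_force: [-0.5, -0.2, -2.0]
finger_gap: 22.6
```

Request:
carry_out --commands '[[[18, -40, -16, 0, 0, 0, 0], [18, -70, -29, 0, 0, 0, 0], [18, -89.5, -37, 0, 0, 0, 0], [18, -89.5, -37, 0, 0, 0, 0], [18, -89.5, -37, 0, 0, 0, 0]]]'

```text
time: 20.7
tool_pos: [597.3, -109.4, 262.0]
tcp_rot: [-180.0, -0.1, 130.7]
ft_force: [-0.1, 0.3, -1.4]
finger_gap: 22.8
```

```bash
python3 - <<'E'
from h import *
s=r.sense();print(s["time"],s["tool_pos"],s["tcp_rot"],s["finger_gap"],s["ft_force"])
print(tool((597.6,-110,205)))
c,im=grab("side"); cv2.imwrite("pics/s8.png",cv2.resize(im[90:290,230:480],(750,600))[...,::-1])
E
```

```text
20.7 [ 597.30632482 -109.35455274  261.95711466] [-1.79983089e+02 -6.71091758e-02  1.30743629e+02] 22.80039105835129 [-0.08030933  0.29707067 -1.3753432 ]
(array([-0.7, -0.2, 57. ]), array([ 597.3, -109.4,  262. ]), array([-1.7998e+02, -7.0000e-02,  1.3074e+02]))
```

View pics/s8.png

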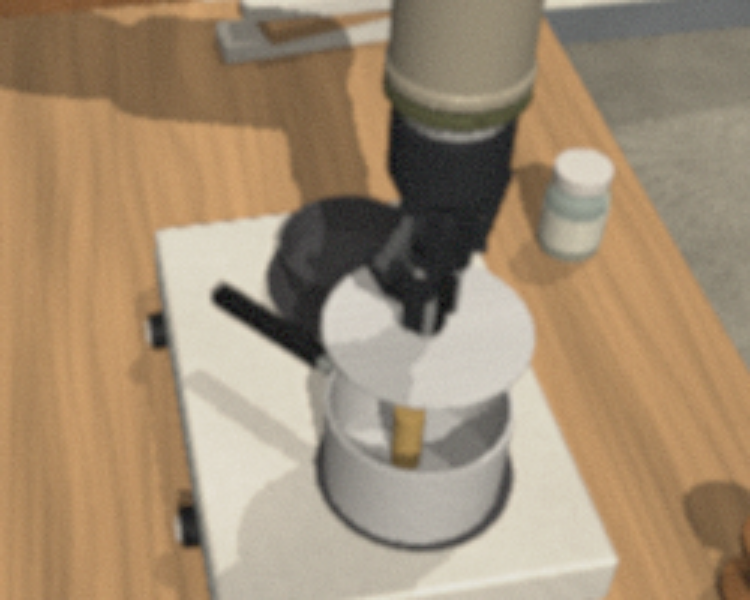

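The lid is level and above the pan, with the wax upright inside. I'll lower it to just above the rim, then slowly the rest of the way.

Request:
carry_out --commands '[[[18, -0.5, 0, 20, 0, 0, 0], [18, -0.5, 0, 40, 0, 0, 0], [18, -0.5, 0, 52, 0, 0, 0], [18, -0.5, 0, 58, 0, 0, 0], [18, -0.5, 0, 58, 0, 0, 0]]]'

```text
time: 21.38
tool_pos: [597.8, -110.3, 203.8]
tcp_rot: [-180.0, -0.0, 130.7]
ft_force: [0.4, 0.4, -0.8]
finger_gap: 22.7
```

Request:
carry_out --commands '[[[18, 0, 0, 2, 0, 0, 0], [18, 0, 0, 4, 0, 0, 0], [18, 0, 0, 6, 0, 0, 0], [18, 0, 0, 8, 0, 0, 0], [18, 0, 0, 8, 0, 0, 0]]]'

```text
time: 22.0
tool_pos: [597.9, -110.4, 196.1]
tcp_rot: [-180.0, -0.0, 130.7]
ft_force: [-0.2, -0.1, -1.9]
finger_gap: 22.8
```

Request:
carry_out --commands '[[[18, 0, 0, 1.5, 0, 0, 0], [18, 0, 0, 3, 0, 0, 0], [18, 0, 0, 4, 0, 0, 0], [18, 0, 0, 4.7, 0, 0, 0], [18, 0, 0, 4.7, 0, 0, 0]]]'

```text
time: 22.62
tool_pos: [598.1, -110.4, 191.7]
tcp_rot: [-180.0, -0.0, 130.7]
ft_force: [-0.1, -0.2, -1.9]
finger_gap: 23.2
```

Request:
carry_out --commands '[[[18, 0, 0, 0.5, 0, 0, 0], [18, 0, 0, 1, 0, 0, 0], [18, 0, 0, 1.3, 0, 0, 0], [18, 0, 0, 1.3, 0, 0, 0]]]'

```text
time: 23.12
tool_pos: [598.2, -110.4, 191.1]
tcp_rot: [180.0, 0.0, 130.7]
ft_force: [-3.6, 1.7, 5.4]
finger_gap: 22.5
```

Request:
carry_out --commands '[[[26, 0, 0, 0, 0, 0, 0], [34, 0, 0, 0, 0, 0, 0], [44, 0, 0, 0, 0, 0, 0], [44, 0, 0, 0, 0, 0, 0], [44, 0, 0, 0, 0, 0, 0]]]'

```text
time: 23.75
tool_pos: [598.1, -110.4, 190.3]
tcp_rot: [-180.0, -0.0, 130.7]
ft_force: [-0.1, -0.3, 0.6]
finger_gap: 43.9
```

Request:
carry_out --commands '[[[44, 0, 0, -20, 0, 0, 0], [44, 0, 0, -60, 0, 0, 0], [44, 0, 0, -100, 0, 0, 0], [44, -60, 0, -110, 0, 0, 0], [44, -85, 0, -110, 0, 0, 0]]]'

```text
time: 24.38
tool_pos: [655.2, -176.9, 304.1]
tcp_rot: [179.9, 0.3, 130.7]
ft_force: [-0.9, 0.2, -0.7]
finger_gap: 44.0
```

Request:
carry_out --commands '[[[44, 0, 0, 0, 0, 0, 0], [44, 0, 0, 0, 0, 0, 0], [44, 0, 0, 0, 0, 0, 0]]]'

```text
time: 24.75
tool_pos: [653.2, -173.9, 301.0]
tcp_rot: [180.0, 0.0, 130.8]
ft_force: [0.3, 0.3, -0.2]
finger_gap: 43.9
```

```bash
python3 - <<'E'
from h import *
s=r.sense();print(s["time"],s["tool_pos"],s["ft_force"],s["finger_gap"])
c,im=grab("wrist"); c2,im2=grab("side"); c3,im3=grab("top")
a=np.vstack([np.hstack([cv2.resize(im,(400,250)),cv2.resize(im3[115:265,240:480],(400,250),interpolation=cv2.INTER_CUBIC)]),cv2.resize(im2[120:320,220:460],(800,340),interpolation=cv2.INTER_CUBIC)])
cv2.imwrite("pics/f.png",a[...,::-1]); cv2.imwrite("pics/wf.png",im[...,::-1])
hsv=cv2.cvtColor(im,cv2.COLOR_RGB2HSV)
tip=pt(c3,(0,0),148)
print("skillet/tin/lid pred px in wrist",proj(c,[[597.5,-110,165]]))
a=cv2.cvtColor(cv2.imread("pics/top0.png"),6).astype(int);b=cv2.cvtColor(im3,cv2.COLOR_RGB2GRAY).astype(int)
d=abs(a-b); print("tin diff",d[222:262,422:468].mean(),"skillet diff",d[125:200,252:300].mean())
E
```

```text
24.75 [ 653.22386747 -173.87358286  300.97912069] [ 0.30283214  0.32315649 -0.19933681] 43.92272975728724
skillet/tin/lid pred px in wrist [[310.72475125  75.67497899]]
tin diff 13.836413043478261 skillet diff 13.950833333333334
```

View pics/f.png

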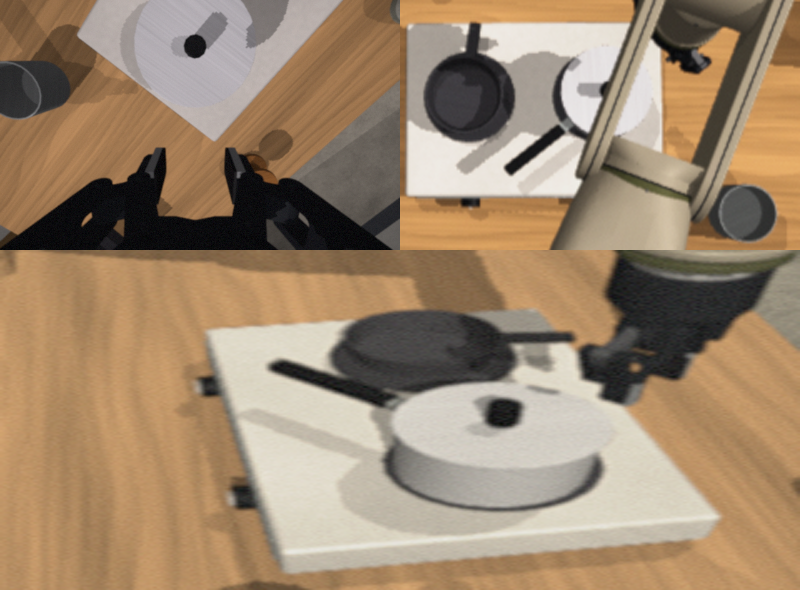

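The lid sits level on the rim. The handle lies inside the hob and clear of the skillet, and the tin and skillet are where they were. Handing in.

```bash
python3 -c "
from bench import r
print(r.hand_in())"
```

```text
the job is handed in; nothing more can be done
None
```

I finished the job in the order asked and handed it in at about 25 s of the 64 s allowed.

- **Handle:** I gripped it and swung it about 52° inward about the pan's centre. It now lies wholly over the hotplate, roughly 30 mm inside the front edge and 60 mm clear of the skillet. Those two distances are worked out from measured positions; the last top view agrees by eye.
- **Wax:** I lifted it out of the tin and lowered it to light contact with the pan floor (about 4 N) before letting go. The wrist views showed it standing upright near the middle of the pan.
- **Lid:** It went into the pan's mouth without snagging. It touched down with the gripper at 191.1 mm, against the expected 191 mm, and about 5 N. It looked level on the rim in the last side view.

**Checks that disagreed:**
- My first brightness-based fit of the pan rim was thrown off by the white hob. I replaced it with a fit that matched the pan's known inner radius (65.7 mm against 66 mm).
- The before-and-after image difference for the tin and skillet proved nothing, because shadows, the arm and the missing wax all changed the picture. By eye, both were standing where they started in the final top view.

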